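# Lock the scraps tray to the chopping block and sweep the cut lime halves into it

### The arm

A 6-joint arm with a two-finger parallel gripper is mounted at the origin on a cart in front of the work surface, level with it; the furniture and walls round the work are solid. World frame = base frame: x ahead of the robot, y to its left, z up, the work surface at z = 0. Lengths are in m, angles in rad, forces in N, time in s.
With the tool pointing down it reaches from about 0.25 to 0.725 m from the base axis. Payload 4 kg.
Tool frame: the origin (TCP) lies at the very end of the fingers, on their centre line; the grasp point (between the pads) lies 19 mm behind it; y points along the fingers, z is the direction in which the jaws open and shut, and the axes are right-handed (so a half turn about y gives the same grasp; the last joint's range is limited). The gripper opens to 85 mm and grips with 20 to 120 N. Pads are 22 mm wide; open, the fingers measure 114 mm over their backs; the gripper's body (76 mm by 85 mm) begins 54 mm behind the grasp point. The pads swing forward as they close: fully open they stand 13 mm farther back than shut.
Start: joints at [-1.163, 0.241, 0.005, 1.335, 0, 1.571], TCP at [0.198, -0.459, 0.231] pointing down, gripper open.
Joint ranges: [-2.72, 2.72], [-1.05, 1.87], [-1.09, 1.28], [-1.99, 2.15], [-1.42, 1.44], [-3.14, 3.14]. Speed limits (rad/s): [2.79, 2.79, 3.14, 3.14, 3.14, 3.14].

### API

Orientations are given as a unit quaternion [x, y, z, w].
In Python, from workcell import bot gives the robot as it stands. The module is installed in compiled form; this text tells all that it offers.
- The arm moves only by the tool move_arm, never from a script. Its argument "increments" is a list of rows, each an object with "grip": the closure, from 0 (fully open) to 1 (shut); "linear": the shift along the tool's x, y, z scaled (see below), a list of three; "twist": the turn about the tool's y scaled (see below). A call has exactly 5 rows; each row shifts and turns the pose as measured when the row begins, along the tool's axes as they then stand; what a row does not reach is not made up. The controller multiplies each number of a shift by 0.2 m and each number of a turn by 2 rad. A row lasts 1/10 s, in which the tool goes at most 50 mm and 8.59 degrees, less where a joint would pass 70% of its speed; a pose out of reach is approached as far as the arm can. A call with a number of a shift or a turn outside -1 to 1 is refused whole. A call with a gripper value outside its range is refused whole. The fingers move at their own pace and stop on an object; the grip force is fixed at half the most. Time passes only in rows, so rows that do not move let the fingers close, or fill a call up. It gives the time, the measured TCP pose, the force and the opening at its end, in the units of the state.
- bot.get_obs(): the state, without advancing time (a new reading comes with each control period).
- bot.camera(name): name is "side" or "top" or "wrist"; returns (picture, depth): 420x560x3 uint8, blue, green, red; 420x560 float32, m along the optical axis (not along the pixel's ray), 0 where there is no reading.
- bot.camera_params(name): a dict with "camera_matrix" (3x3 intrinsics, pixels), "rvec" (rotation vector, rad) and "tvec" (3), from world to camera coordinates, as OpenCV has them; the wrist camera has in their place "T_tool_cam" (4x4, takes a point from camera to tool coordinates, whose origin is the TCP and whose axes are the tool frame's). Camera axes: x right, y down, z forward; pixel columns grow to the right and rows downward; lengths in m; the calibration is good to about 2 mm. A picture is of the moment at which its call begins: read the wrist's pose just before it. camera_params takes no time and is no camera call.
- bot.job_done(): hands the job in, once; it reports no verdict.
The state is a dict: "clock": time; "joint_pos": joint angles; "joint_vel": joint speeds; "tau": joint torques, N m; "eef_pos": TCP position; "tool_rot": TCP orientation; "ft_force": force on the tool from outside, world axes, zero at the start; "ft_torque": the same for the moment, N m; "grip_width": finger opening in m.
Only numpy, scipy, OpenCV 4.12 (cv2) and the standard library are available. Lean on these libraries where they do the work, as an engineer would, in place of code of your own. Each camera call takes 0.05 s, during which the arm holds its last target. There are 200 camera calls.

### The job

Swing the cam lever on the right end of the chopping block fully home, so that the scraps tray is drawn tight against the block, and only then push the three cut lime halves across the block and over its left edge into the tray. Slide the halves, do not pick them up, because they drip, and leave the whole lime, the lemon and the garlic bulb where they lie on the block.

Things in the scene. Friction and masses are not known exactly. Their poses are not given: they have to be found in the camera images.
- block: fixed wooden chopping block on four feet: 290 mm along its own x, 280 mm along its own y, top 90 mm above the worktop. Origin on the worktop under its centre; own +y points to the scraps tray (robot's left), own -x to the robot, z up. Place and yaw (up to 0.2 rad) vary. Left edge (tray side) at own y = +140 mm
- cam (a joint): quarter-turn cam lever at the block's right end, upright axis at cam_pivot; 2 to 3 N at the post, stays where left. 0 = open, arm along block's own -y; 1.57 rad = home, arm along block's own -x (towards robot), parallel to the block's end. Turns clockwise from above to lock. Starts at 0 to 0.45. It slides the tray: 22 mm off the block at 0, tight at 1.57
- cam_post (a point): top centre of the upright black round post at the end of the lever arm: 18 mm diameter, top 125 mm above the worktop, straight and free for its upper 50 mm; 70 mm from the lever's axis. It travels on a level quarter circle; when home its axis is 45 mm clear of the block's end
- cam_pivot (a point): a point on the lever's axis at the height of the post's top, fixed to the block at own x 0, y -185 mm
- tray_floor (a point): centre of the inner floor of the open aluminium scraps tray at the block's left side; axes as the block's; inside 262 mm along x by 142 mm along y; 8 mm above the worktop; walls 4 mm; near and end rims 85 mm above the worktop (5 mm below the block's top), far wall 120 mm. The tray slides on the cam only
- half_a_mid (a point): middle of a cut lime half, flesh up, round: 53 mm wide, 24 mm high, 35 g, point 12 mm above its underside; slides when pushed. Starts on the block in the row nearest the tray (own y about 75 mm), in any of that row's three places (92 mm apart along the block's x); lemon and whole lime have the other two
- half_b_mid (a point): middle of a second cut lime half, same shape; starts in the row away from the tray, towards the robot
- half_c_mid (a point): middle of a third cut lime half, same shape; starts in the row away from the tray, far from the robot
- lemon_mid (a point): middle of a whole lemon, 71 by 53 by 51 mm, lying in the row nearest the tray, long axis roughly along the block's y; stays
- lime_mid (a point): middle of a whole lime, 53 by 46 by 48 mm, in the row nearest the tray; stays
- garlic_mid (a point): middle of a whole garlic bulb, 56 mm wide and high, between the two lime halves of the row away from the tray; stays

How it is judged:
By the outcome, as a careful person would: the job done as asked, in the order asked, and still so for the second after the job is handed in, with the robot touching nothing.
It also fails if it takes over 69 s, if anything falls off the work surface, if the arm or the gripper's body presses on something with over 40 N, if the wrist force passes 120 N, or if a joint passes its speed limit or range.

## Working session

There is one attempt and no reset: what is moved stays moved. The work goes in short steps, Python scripts to look and compute and a tool call to move; the robot and the scene stay as the last step left them, time stands still between calls to the robot, and variables do not carry over. Pictures are saved under pics/ and viewed, about 8 in all and at most 12, crops included, and the job is handed in when it is done.

Besides the shell and the picture viewer there is one more tool, called as name(argument=value, ...) on one line, values as JSON. move_arm: Moves the arm, as the interface text tells. Its arguments: {"type":"object","properties":{"increments":{"type":"array"}},"required":["increments"]}

```bash
mkdir -p pics
cat > h.py <<'E'
import numpy as np, cv2
from workcell import bot
from scipy.spatial.transform import Rotation as R
def cam(n):
    o=bot.get_obs(); im,d=bot.camera(n); p=bot.camera_params(n); K=np.array(p["camera_matrix"])
    if n=="wrist":
        T=np.eye(4);T[:3,:3]=R.from_quat(o["tool_rot"]).as_matrix();T[:3,3]=o["eef_pos"]
        T=T@np.array(p["T_tool_cam"])
    else:
        W=np.eye(4);W[:3,:3]=cv2.Rodrigues(np.array(p["rvec"],float))[0];W[:3,3]=np.ravel(p["tvec"]);T=np.linalg.inv(W)
    return im,d,K,T
def cloud(d,K,T):
    v,u=np.indices(d.shape); P=np.stack([(u-K[0,2])/K[0,0]*d,(v-K[1,2])/K[1,1]*d,d],-1)
    return P@T[:3,:3].T+T[:3,3]
def ray(u,v,z,K,T):
    r=T[:3,:3]@np.array([(u-K[0,2])/K[0,0],(v-K[1,2])/K[1,1],1]); return T[:3,3]+r*(z-T[2,3])/r[2]
E
python3 - <<'E'
from h import *
o=bot.get_obs();print({k:np.round(v,3) for k,v in o.items()})
print(R.from_quat(o["tool_rot"]).as_matrix().round(2))
im,d,K,T=cam("top");cv2.imwrite("pics/top.png",im);np.savez("top.npz",im=im,d=d,K=K,T=T)
print(K,T.round(3))
im2,d2,K2,T2=cam("side");cv2.imwrite("pics/side.png",im2)
E
```

```text
{'clock': np.float64(0.0), 'joint_pos': array([-1.163,  0.241,  0.004,  1.335,  0.   ,  1.571]), 'joint_vel': array([ 0.001,  0.002,  0.002, -0.   ,  0.001,  0.001]), 'tau': array([ 1.0000e-03, -3.7232e+01,  2.5241e+01,  1.7000e-02,  0.0000e+00,
       -0.0000e+00]), 'eef_pos': array([ 0.198, -0.458,  0.23 ]), 'tool_rot': array([-0.143,  0.693, -0.692,  0.143]), 'ft_force': array([-0.571,  0.021,  0.05 ]), 'ft_torque': array([0.028, 0.012, 0.038]), 'grip_width': np.float64(0.085)}
[[-0.92 -0.    0.4 ]
 [-0.4   0.   -0.92]
 [-0.   -1.   -0.  ]]
[[526.24296381   0.         278.21139605]
 [  0.         526.24296381 214.90228726]
 [  0.           0.           1.        ]] [[-1.200e-02 -9.950e-01  1.040e-01  4.360e-01]
 [-1.000e+00  1.200e-02  1.000e-03 -2.300e-02]
 [-3.000e-03 -1.040e-01 -9.950e-01  1.176e+00]
 [ 0.000e+00  0.000e+00  0.000e+00  1.000e+00]]
```

View pics/top.png

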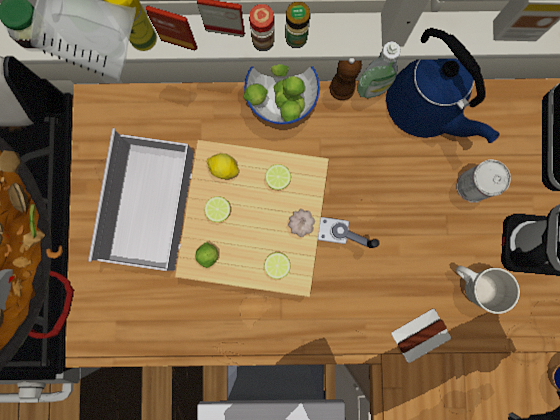

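View pics/side.png

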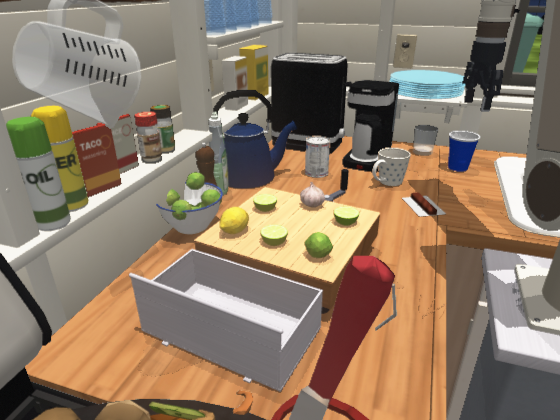

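The top view shows the block with corners at about (197,141), (328,158), (310,295) and (177,277). The halves are at a (217,210), b (277,265) and c (278,177). The lemon is at (222,166), the lime at (206,254), the garlic at (301,223), and the cam post at (373,243) with its pivot near (341,231). The side view agrees with this.

Run:
```python
from h import *
f=np.load("top.npz");im,d,K,T=f["im"],f["d"],f["K"],f["T"]
P=cloud(d,K,T)
m=((abs(P[...,2]-.09)<.006)&(P[...,1]<.3)&(P[...,1]>-.3)).astype(np.uint8)
m=cv2.morphologyEx(m,cv2.MORPH_OPEN,np.ones((5,5)))
c=max(cv2.findContours(m,0,2)[0],key=cv2.contourArea)
box=cv2.boxPoints(cv2.minAreaRect(c)); W=np.array([ray(u,v,.09,K,T)[:2] for u,v in box]);print(box.round(),W.round(3))
ctr=W.mean(0)
e=[W[(i+1)%4]-W[i] for i in range(4)]; print([np.linalg.norm(x).round(3) for x in e])
yd=[x for x in e if x[1]>0 and abs(x[1])>abs(x[0])][0]; xd=[x for x in e if x[0]>0 and abs(x[0])>abs(x[1])][0]
yaw=(np.arctan2(-yd[0],yd[1])+np.arctan2(xd[1],xd[0]))/2
print("ctr",ctr,"yaw",yaw)
Rb=np.array([[np.cos(yaw),-np.sin(yaw)],[np.sin(yaw),np.cos(yaw)]])
np.savez("blk.npz",ctr=ctr,Rb=Rb,yaw=yaw)
for n,u,v,z in [("a",217,210,.114),("b",277,265,.114),("c",278,177,.114),("lemon",222,166,.115),("lime",206,254,.115),("garlic",301,223,.12),("post",374,243,.125)]:
    p=ray(u,v,z,K,T)[:2]; print(n,p.round(3),((p-ctr)@Rb).round(3),"depthpt",P[v,u].round(3))
piv=ctr+Rb@[0,-.185];print("piv",piv,"post home",ctr+Rb@[-.07,-.185])
```

```text
[[175. 277.]
 [195. 139.]
 [329. 158.]
 [310. 296.]] [[ 0.425  0.192]
 [ 0.713  0.153]
 [ 0.668 -0.13 ]
 [ 0.382 -0.083]]
[np.float64(0.291), np.float64(0.286), np.float64(0.289), np.float64(0.278)]
ctr [0.54682927 0.03305278] yaw -0.14330598958659063
a [0.558 0.103] [0.001 0.071] depthpt [0.558 0.103 0.115]
b [ 0.446 -0.017] [-0.093 -0.064] depthpt [ 0.446 -0.017  0.112]
c [ 0.625 -0.022] [ 0.085 -0.043] depthpt [ 0.625 -0.022  0.113]
lemon [0.649 0.093] [0.092 0.074] depthpt [0.643 0.09  0.142]
lime [0.469 0.125] [-0.09  0.08] depthpt [0.469 0.122 0.137]
garlic [ 0.529 -0.067] [-0.003 -0.101] depthpt [ 0.528 -0.066  0.136]
post [ 0.487 -0.212] [-0.024 -0.251] depthpt [ 0.487 -0.212  0.123]
piv [ 0.52040831 -0.15005083] post home [ 0.45112586 -0.14005372]
```

```bash
cat >> h.py <<'E'
B=np.load("blk.npz") if __import__("os").path.exists("blk.npz") else None
def w(p): return B["ctr"]+B["Rb"]@np.array(p)
def own(p): return (np.array(p)[:2]-B["ctr"])@B["Rb"]
def phi_now(o): z=R.from_quat(o["tool_rot"]).as_matrix()[:,2]; return np.arctan2(z[1],z[0])
def plan(wps,start=None):
    """wps: (x,y,z,phi) each; steps split at 48mm / .145rad"""
    o=bot.get_obs(); c=np.r_[o["eef_pos"],phi_now(o)] if start is None else np.array(start,float)
    print("at",c.round(4),"own",own(c).round(4))
    n=0
    for q in wps:
        q=np.array(q,float); k=int(max(1,np.ceil(np.linalg.norm(q[:3]-c[:3])/.048-.01),np.ceil(abs(q[3]-c[3])/.145-.01)))
        s=(q-c)/k
        for i in range(k):
            f=c[3]; z=np.array([np.cos(f),np.sin(f),0]); y=np.array([0,0,-1.]); x=np.cross(y,z)
            l=np.array([x@s[:3],y@s[:3],z@s[:3]])/.2; n+=1
            print(n,l.round(3).tolist(),round(-s[3]/2,4)); c=c+s
E
python3 - <<'E'
from h import *
plan([(.487,-.212,.2,-.49),(.487,-.212,.09,-.49)])
E
```

```text
at [ 0.1981 -0.4585  0.2305 -1.163 ] own [-0.275  -0.5363]
1 [-0.227, 0.019, -0.07] -0.0421
2 [-0.232, 0.019, -0.05] -0.0421
3 [-0.235, 0.019, -0.031] -0.0421
4 [-0.237, 0.019, -0.011] -0.0421
5 [-0.237, 0.019, 0.009] -0.0421
6 [-0.236, 0.019, 0.029] -0.0421
7 [-0.232, 0.019, 0.049] -0.0421
8 [-0.227, 0.019, 0.068] -0.0421
9 [-0.0, 0.183, 0.0] -0.0
10 [-0.0, 0.183, 0.0] -0.0
11 [-0.0, 0.183, 0.0] -0.0
```

move_arm(increments=[{"grip": 0, "linear": [-0.227, 0.02, -0.07], "twist": -0.042}, {"grip": 0, "linear": [-0.232, 0.02, -0.05], "twist": -0.042}, {"grip": 0, "linear": [-0.235, 0.02, -0.03], "twist": -0.042}, {"grip": 0, "linear": [-0.237, 0.02, -0.01], "twist": -0.042}, {"grip": 0, "linear": [-0.237, 0.02, 0.01], "twist": -0.042}])

```text
clock: 0.6
eef_pos: [0.3792, -0.3044, 0.2078]
tool_rot: [-0.285, 0.648, -0.646, 0.284]
ft_force: [0.8, -0.5, 0.1]
grip_width: 0.0851
```

Run:
```python
from h import *
plan([(.487,-.212,.2,-.49)])
```

```text
at [ 0.3792 -0.3044  0.2078 -0.7426] own [-0.1177 -0.3579]
1 [-0.235, 0.013, 0.028] -0.0421
2 [-0.232, 0.013, 0.048] -0.0421
3 [-0.227, 0.013, 0.067] -0.0421
```

Tracking is close to exact. I'll go over the post next and check it with the wrist camera.

move_arm(increments=[{"grip": 0, "linear": [-0.235, 0.013, 0.028], "twist": -0.042}, {"grip": 0, "linear": [-0.232, 0.013, 0.048], "twist": -0.042}, {"grip": 0, "linear": [-0.227, 0.013, 0.067], "twist": -0.042}, {"grip": 0, "linear": [0, 0, 0], "twist": 0}, {"grip": 0, "linear": [0, 0, 0], "twist": 0}])

```text
clock: 1.1
eef_pos: [0.4929, -0.2013, 0.196]
tool_rot: [-0.371, 0.605, -0.6, 0.369]
ft_force: [-0.0, -0.9, -0.2]
grip_width: 0.0852
```

Run:
```python
from h import *
im,d,K,T=cam("wrist");cv2.imwrite("pics/w1.png",im)
P=cloud(d,K,T); m=(abs(P[...,2]-.125)<.006)&(P[...,1]<-.17)&(np.hypot(P[...,0]-.487,P[...,1]+.212)<.04)&(d>0)
print(m.sum(),P[m].mean(0),np.ptp(P[m],0),(im[m].mean(0)))
g=cv2.inRange(im,(0,0,0),(70,70,70))>0
print((m&g).sum(),P[m&g].mean(0) if (m&g).any() else 0)
plan([(.487,-.212,.09,-.49)])
```

```text
404 [ 0.48936144 -0.21363045  0.12366469] [0.01767238 0.01792689 0.00680007] [43.60891089 60.3539604  80.88861386]
37 [ 0.48306889 -0.21106534  0.12264565]
at [ 0.4927 -0.2015  0.1959 -0.4702] own [-0.02   -0.2399]
1 [0.02, 0.177, -0.001] 0.0033
2 [0.02, 0.177, -0.0] 0.0033
3 [0.02, 0.177, -0.0] 0.0033
```

View pics/w1.png

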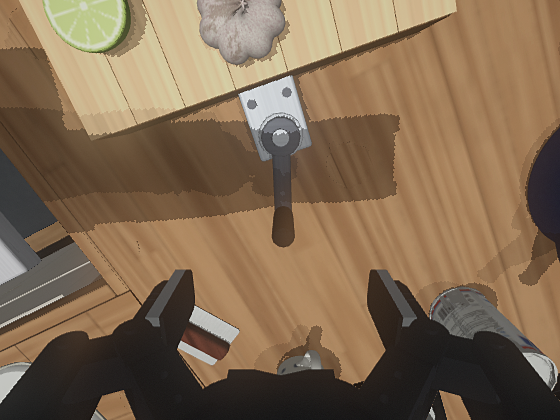

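The wrist view shows the post top at (283,235), midway between the pads, and the pivot at (281,137). The measured post position (0.489, -0.214) lies 71 mm from the pivot estimate, so they agree. I'll descend and grip.

move_arm(increments=[{"grip": 0.2, "linear": [0.05, 0.17, 0.01], "twist": 0}, {"grip": 0.2, "linear": [0.015, 0.18, 0.01], "twist": 0}, {"grip": 0.3, "linear": [0, 0.18, 0], "twist": 0}, {"grip": 1, "linear": [0, 0, 0], "twist": 0}, {"grip": 1, "linear": [0, 0, 0], "twist": 0}])

```text
clock: 1.65
eef_pos: [0.4864, -0.2211, 0.09]
tool_rot: [-0.367, 0.606, -0.604, 0.365]
ft_force: [1.3, -0.3, 0.3]
grip_width: 0.0318
```

move_arm(increments=[{"grip": 1, "linear": [0, 0, 0], "twist": 0}, {"grip": 1, "linear": [0, 0, 0], "twist": 0}, {"grip": 1, "linear": [0, 0, 0], "twist": 0}, {"grip": 1, "linear": [0, 0, 0], "twist": 0}, {"grip": 1, "linear": [0, 0, 0], "twist": 0}])

```text
clock: 2.15
eef_pos: [0.4858, -0.2216, 0.0912]
tool_rot: [-0.366, 0.607, -0.604, 0.365]
ft_force: [1.3, 0.2, -10.4]
grip_width: 0.0164
```

Run:
```python
from h import *
o=bot.get_obs(); piv=w([0,-.185]); p=o["eef_pos"]
v=own(p)-[0,-.185]; th=np.arctan2(-v[0],-v[1]); print("th",th,np.linalg.norm(v),o["grip_width"],o["ft_force"],B["yaw"])
f=phi_now(o); n=10; wp=[]
for i in range(1,n+1):
    t=th+(1.60-th)*i/n; q=w([-.07*np.sin(t),-.185-.07*np.cos(t)]); wp.append((*q,p[2],f-(t-th)))
plan(wp)
```

```text
th 0.30715101038615505 0.07951144372079233 0.016398649423025314 [  1.292091     0.21401385 -10.42507123] -0.14330598958659063
at [ 0.4858 -0.2216  0.0912 -0.4845] own [-0.024  -0.2608]
1 [-0.049, 0.0, -0.047] 0.0646
2 [-0.001, 0.0, -0.045] 0.0646
3 [-0.001, 0.0, -0.045] 0.0646
4 [-0.001, 0.0, -0.045] 0.0646
5 [-0.001, 0.0, -0.045] 0.0646
6 [-0.001, 0.0, -0.045] 0.0646
7 [-0.001, 0.0, -0.045] 0.0646
8 [-0.001, 0.0, -0.045] 0.0646
9 [-0.001, 0.0, -0.045] 0.0646
10 [-0.001, 0.0, -0.045] 0.0646
```

The grip sits about 8 mm off-centre radially. I'll loosen, recentre and regrip.

move_arm(increments=[{"grip": 0.5, "linear": [0, 0, 0], "twist": 0}, {"grip": 0.5, "linear": [0, 0, 0], "twist": 0}, {"grip": 0.5, "linear": [-0.044, 0, 0], "twist": 0}, {"grip": 1, "linear": [0, 0, 0], "twist": 0}, {"grip": 1, "linear": [0, 0, 0], "twist": 0}])

```text
clock: 2.65
eef_pos: [0.4935, -0.2151, 0.0971]
tool_rot: [0.364, -0.604, 0.607, -0.367]
ft_force: [-3.0, 0.5, -0.9]
grip_width: 0.016
```

move_arm(increments=[{"grip": 1, "linear": [0, 0, 0], "twist": 0}, {"grip": 1, "linear": [0, 0, 0], "twist": 0}, {"grip": 1, "linear": [0, 0, 0], "twist": 0}, {"grip": 1, "linear": [0, 0, -0.045], "twist": 0.065}, {"grip": 1, "linear": [0, 0, -0.045], "twist": 0.065}])

```text
clock: 3.15
eef_pos: [0.4779, -0.207, 0.0971]
tool_rot: [0.281, -0.647, 0.651, -0.282]
ft_force: [-2.6, -1.6, 2.5]
grip_width: 0.0159
```

```bash
cat > arc.py <<'E'
from h import *
import sys
end=float(sys.argv[1]);n=int(sys.argv[2]);r=float(sys.argv[3]) if len(sys.argv)>3 else .07
o=bot.get_obs(); p=o["eef_pos"]
v=own(p)-[0,-.185]; th=np.arctan2(-v[0],-v[1]); print("th",th,np.linalg.norm(v),o["grip_width"],o["ft_force"])
f=phi_now(o);  wp=[]
for i in range(1,n+1):
    t=th+(end-th)*i/n; q=w([-r*np.sin(t),-.185-r*np.cos(t)]); wp.append((*q,p[2],f-(t-th)))
plan(wp)
E
python3 arc.py 1.6 8
```

```text
th 0.49845163032169343 0.0710893038701095 0.015914227381645406 [-2.55899657 -1.6399343   2.48424039]
at [ 0.4779 -0.207   0.0971 -0.7526] own [-0.034  -0.2474]
1 [-0.003, 0.0, -0.049] 0.0688
2 [0.002, 0.0, -0.048] 0.0688
3 [0.002, 0.0, -0.048] 0.0688
4 [0.002, 0.0, -0.048] 0.0688
5 [0.002, 0.0, -0.048] 0.0688
6 [0.002, 0.0, -0.048] 0.0688
7 [0.002, 0.0, -0.048] 0.0688
8 [0.002, 0.0, -0.048] 0.0688
```

move_arm(increments=[{"grip": 1, "linear": [0, 0, -0.049], "twist": 0.069}, {"grip": 1, "linear": [0, 0, -0.049], "twist": 0.069}, {"grip": 1, "linear": [0, 0, -0.049], "twist": 0.069}, {"grip": 1, "linear": [0, 0, -0.049], "twist": 0.069}, {"grip": 1, "linear": [0, 0, -0.049], "twist": 0.069}])

```text
clock: 3.65
eef_pos: [0.45, -0.1663, 0.0971]
tool_rot: [0.034, -0.704, 0.709, -0.034]
ft_force: [-1.5, -1.0, -0.3]
grip_width: 0.0162
```

```bash
python3 arc.py 1.6 4
```

```text
th 1.2006840630786058 0.07221152872301893 0.016227229340404783 [-1.48385522 -0.99276951 -0.27031887]
at [ 0.45   -0.1663  0.0971 -1.4738] own [-0.0673 -0.2111]
1 [-0.008, 0.0, -0.036] 0.0499
2 [0.003, 0.0, -0.035] 0.0499
3 [0.003, 0.0, -0.035] 0.0499
4 [0.003, 0.0, -0.035] 0.0499
```

move_arm(increments=[{"grip": 1, "linear": [-0.005, 0, -0.036], "twist": 0.05}, {"grip": 1, "linear": [0, 0, -0.036], "twist": 0.05}, {"grip": 1, "linear": [0.003, 0, -0.036], "twist": 0.05}, {"grip": 1, "linear": [0.003, 0, -0.036], "twist": 0.05}, {"grip": 1, "linear": [0, 0, -0.02], "twist": 0}])

```text
clock: 4.15
eef_pos: [0.4481, -0.1412, 0.097]
tool_rot: [0.108, 0.699, -0.699, -0.107]
ft_force: [-3.2, -7.7, 0.3]
grip_width: 0.0162
```

```bash
python3 arc.py 1.63 1
```

```text
th 1.5486886149885717 0.07285706551583086 0.016234327265245995 [-3.24535206 -7.65888402  0.31696877]
at [ 0.4481 -0.1412  0.097  -1.8756] own [-0.0728 -0.1866]
1 [-0.01, 0.0, -0.031] 0.0407
```

move_arm(increments=[{"grip": 1, "linear": [0, 0, -0.03], "twist": 0}, {"grip": 1, "linear": [0, 0, -0.04], "twist": 0}, {"grip": 1, "linear": [0, 0, -0.04], "twist": 0}, {"grip": 0.75, "linear": [0, 0, 0], "twist": 0}, {"grip": 0.7, "linear": [0, 0, 0], "twist": 0}])

```text
clock: 4.65
eef_pos: [0.4481, -0.1413, 0.0972]
tool_rot: [-0.105, -0.696, 0.703, 0.106]
ft_force: [0.3, -0.7, -0.2]
grip_width: 0.0252
```

Run:
```python
from h import *
o=bot.get_obs();print(own(o["eef_pos"]),o["ft_force"],o["grip_width"])
p=o["eef_pos"]
plan([(p[0],p[1],.22,phi_now(o))])
```

```text
[-0.07285094 -0.18664696] [ 0.29011857 -0.67453198 -0.15445451] 0.025187622834737022
at [ 0.4481 -0.1413  0.0972 -1.8698] own [-0.0729 -0.1866]
1 [0.0, -0.205, 0.0] -0.0
2 [0.0, -0.205, 0.0] -0.0
3 [0.0, -0.205, 0.0] -0.0
```

move_arm(increments=[{"grip": 0.65, "linear": [0, 0, 0], "twist": 0}, {"grip": 0.65, "linear": [0, -0.2, 0], "twist": 0}, {"grip": 0.65, "linear": [0, -0.2, 0], "twist": 0}, {"grip": 0.6, "linear": [0, -0.15, 0], "twist": 0}, {"grip": 0.55, "linear": [0, 0, 0], "twist": -0.07}])

```text
clock: 5.15
eef_pos: [0.4484, -0.1393, 0.2105]
tool_rot: [-0.053, -0.703, 0.707, 0.055]
ft_force: [0.2, -0.0, -0.5]
grip_width: 0.0389
```

Run:
```python
from h import *
im,d,K,T=cam("top");cv2.imwrite("pics/top2.png",im[90:330,60:420]);P=cloud(d,K,T)
m=(abs(P[...,2]-.125)<.008)&(np.hypot(P[...,0]-.451,P[...,1]+.14)<.03)
print("post?",m.sum(),own(np.median(P[m],0)) if m.any() else 0)
O=(P[...,:2]-B["ctr"])@B["Rb"]
# tray far wall rim / near rim
m=(P[...,2]>.11)&(P[...,2]<.13)&(O[...,1]>.2)&(abs(O[...,0])<.1)
print("far rim y",np.percentile(O[m][:,1],[5,50,95]))
m=(abs(P[...,2]-.085)<.003)&(O[...,1]>.135)&(O[...,1]<.2)&(abs(O[...,0])<.1);print("near rim",m.sum(),np.percentile(O[m][:,1],[5,50,95]))
print(bot.get_obs()["joint_pos"].round(3))
plan([(*w([-.01,.02]),.16,-.143)])
```

```text
post? 0 0
far rim y [0.28432649 0.28703878 0.48018673]
near rim 198 [0.13730483 0.14157352 0.14440627]
[-0.297  0.193 -0.115  1.266 -0.006  2.992]
at [ 0.4476 -0.139   0.2089 -1.7189] own [-0.0737 -0.1845]
1 [-0.028, 0.022, -0.093] -0.0716
2 [-0.041, 0.022, -0.088] -0.0716
3 [-0.054, 0.022, -0.081] -0.0716
4 [-0.065, 0.022, -0.073] -0.0716
5 [-0.074, 0.022, -0.063] -0.0716
6 [-0.083, 0.022, -0.051] -0.0716
7 [-0.089, 0.022, -0.039] -0.0716
8 [-0.094, 0.022, -0.026] -0.0716
9 [-0.097, 0.022, -0.012] -0.0716
10 [-0.097, 0.022, 0.002] -0.0716
11 [-0.096, 0.022, 0.015] -0.0716
```

View pics/top2.png

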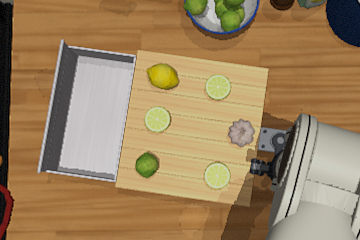

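The tray is drawn up to the block, with its near rim at own y ≈ 0.14 and nothing on the block moved. The lever is hidden under the arm, so I'll check it from the next position.

move_arm(increments=[{"grip": 0.55, "linear": [-0.03, 0.02, -0.093], "twist": -0.072}, {"grip": 0.55, "linear": [-0.04, 0.02, -0.088], "twist": -0.072}, {"grip": 0.55, "linear": [-0.055, 0.02, -0.08], "twist": -0.072}, {"grip": 0.55, "linear": [-0.065, 0.02, -0.073], "twist": -0.072}, {"grip": 0.55, "linear": [-0.075, 0.02, -0.063], "twist": -0.072}])

```text
clock: 5.7
eef_pos: [0.4905, -0.049, 0.1873]
tool_rot: [0.204, -0.677, 0.678, -0.201]
ft_force: [-0.0, 0.4, -0.7]
grip_width: 0.0384
```

move_arm(increments=[{"grip": 0.55, "linear": [-0.083, 0.02, -0.05], "twist": -0.072}, {"grip": 0.55, "linear": [-0.09, 0.02, -0.04], "twist": -0.072}, {"grip": 0.55, "linear": [-0.094, 0.02, -0.026], "twist": -0.072}, {"grip": 0.55, "linear": [-0.097, 0.02, -0.012], "twist": -0.072}, {"grip": 0.55, "linear": [-0.097, 0.02, 0], "twist": -0.072}])

```text
clock: 6.2
eef_pos: [0.5301, 0.0454, 0.1624]
tool_rot: [-0.437, 0.56, -0.557, 0.431]
ft_force: [0.4, -0.2, -0.1]
grip_width: 0.0387
```

Run:
```python
from h import *
im,d,K,T=cam("wrist");cv2.imwrite("pics/w2.png",im);P=cloud(d,K,T)
def halves():
    hsv=cv2.cvtColor(im,cv2.COLOR_BGR2HSV);m=cv2.inRange(hsv,(30,60,120),(50,255,255))
    for c in cv2.findContours(cv2.morphologyEx(m,cv2.MORPH_OPEN,np.ones((5,5))),0,2)[0]:
        if cv2.contourArea(c)<500: continue
        (u,v),r=cv2.minEnclosingCircle(c); print("green",(int(u),int(v),int(r)),own(ray(u,v,.114,K,T)).round(3))
halves()
im,d,K,T=cam("top");P=cloud(d,K,T)
m=(abs(P[...,2]-.125)<.008)&(np.hypot(P[...,0]-.451,P[...,1]+.14)<.05)
print("post?",m.sum(),own(np.median(P[m],0)) if m.any() else 0)
plan([(*w([0,.015]),.1,-.143),(*w([0,.15]),.1,-.143)])
cv2.imwrite("pics/c.png",cv2.resize(np.vstack([cv2.imread("pics/w2.png"),im]),None,fx=.7,fy=.7))
```

```text
green (421, 290, 20) [ 0.079 -0.046]
green (444, 287, 24) [ 0.095 -0.045]
green (134, 142, 22) [-0.101  0.079]
green (305, 135, 36) [0.004 0.072]
post? 64 [-0.07218342 -0.18518464]
at [ 0.5301  0.0465  0.1618 -0.251 ] own [-0.0185  0.0109]
1 [-0.015, 0.154, 0.045] -0.027
2 [-0.013, 0.154, 0.046] -0.027
3 [-0.225, 0.0, 0.0] -0.0
4 [-0.225, 0.0, 0.0] -0.0
5 [-0.225, 0.0, 0.0] -0.0
```

View pics/c.png

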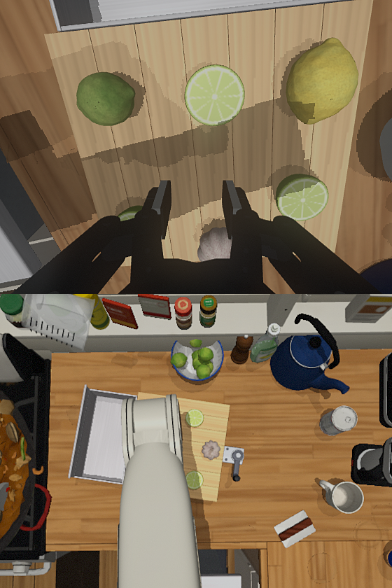

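The upper half (wrist) shows half a at about (305,135) in full scale, centred ahead of the fingers. The lower half (top) shows the lever home, with the post at own (-0.072, -0.185) and the tray tight. Now I'll lower and push half a.

move_arm(increments=[{"grip": 0.55, "linear": [-0.015, 0.16, 0.05], "twist": -0.027}, {"grip": 0.55, "linear": [0, 0.16, 0.05], "twist": -0.027}, {"grip": 0.55, "linear": [0, 0, 0], "twist": 0}, {"grip": 0.55, "linear": [-0.1, 0, 0], "twist": 0}, {"grip": 0.55, "linear": [-0.12, 0, 0], "twist": 0}])

```text
clock: 6.8
eef_pos: [0.5551, 0.0857, 0.0966]
tool_rot: [-0.462, 0.541, -0.537, 0.454]
ft_force: [-0.1, -0.4, -0.1]
grip_width: 0.0383
```

Run:
```python
from h import *
print(bot.get_obs()["ft_force"])
plan([(*w([0.001,.155]),.098,-.143)])
```

```text
[-0.14390456 -0.3831395  -0.1008631 ]
at [ 0.5551  0.0857  0.0966 -0.1624] own [0.0007 0.0533]
1 [-0.169, -0.002, -0.003] -0.0032
2 [-0.169, -0.002, -0.002] -0.0032
3 [-0.169, -0.002, -0.001] -0.0032
```

move_arm(increments=[{"grip": 0.55, "linear": [-0.13, -0.005, 0], "twist": -0.005}, {"grip": 0.55, "linear": [-0.13, 0, 0], "twist": 0}, {"grip": 0.55, "linear": [-0.13, 0, 0], "twist": 0}, {"grip": 0.55, "linear": [-0.12, 0, 0], "twist": 0}, {"grip": 0.55, "linear": [0, 0, 0], "twist": 0}])

```text
clock: 7.3
eef_pos: [0.5716, 0.1896, 0.1046]
tool_rot: [-0.458, 0.543, -0.54, 0.452]
ft_force: [0.9, -0.1, 0.8]
grip_width: 0.0383
```

Run:
```python
from h import *
o=bot.get_obs();print(own(o["eef_pos"]),o["eef_pos"],o["ft_force"])
im,d,K,T=cam("wrist");cv2.imwrite("pics/w3.png",im[:,:])
# next: b staging; push dir from b to (0,.01)
b=np.array([-.093,-.064]);t=np.array([0,.01]);u=(t-b)/np.linalg.norm(t-b);print("u",u)
ang=np.arctan2(u[1],u[0])+B["yaw"]-np.pi/2; print("phi",ang)
st=b-u*.045; en=t-u*.028
print("st",st,"en",en)
plan([(*w([0,.12]),.19,-.143),(*w(st),.17,ang),(*w(st),.098,ang),(*w(en),.098,ang)])
```

```text
[0.00220417 0.15848881] [0.57164558 0.18960217 0.10455257] [ 0.88386283 -0.09591731  0.82834751]
u [0.78250788 0.62264068]
phi -1.0419894890006933
st [-0.12821285 -0.09201883] en [-0.02191022 -0.00743394]
at [ 0.5715  0.1882  0.1046 -0.1735] own [0.0022 0.157 ]
1 [0.093, -0.213, -0.003] -0.0076
2 [0.093, -0.213, -0.004] -0.0076
3 [0.151, 0.014, -0.092] 0.0642
4 [0.162, 0.014, -0.071] 0.0642
5 [0.17, 0.014, -0.05] 0.0642
6 [0.175, 0.014, -0.028] 0.0642
7 [0.177, 0.014, -0.005] 0.0642
8 [0.176, 0.014, 0.017] 0.0642
9 [0.172, 0.014, 0.04] 0.0642
10 [0.0, 0.18, -0.0] 0.0
11 [0.0, 0.18, -0.0] 0.0
12 [-0.226, 0.0, 0.0] -0.0
13 [-0.226, 0.0, 0.0] -0.0
14 [-0.226, 0.0, 0.0] -0.0
```

View pics/w3.png

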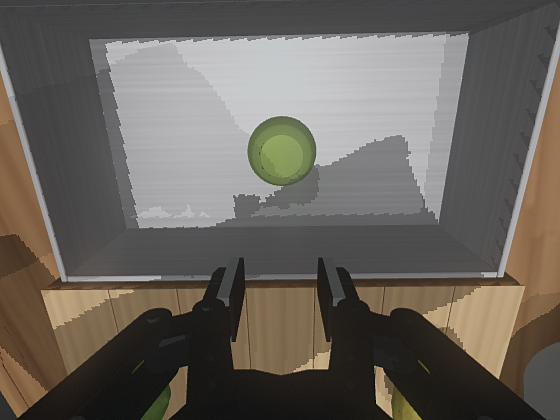

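Half a lies in the tray at (282,150). Next is half b.

move_arm(increments=[{"grip": 0.55, "linear": [0.09, -0.21, 0], "twist": -0.01}, {"grip": 0.55, "linear": [0.09, -0.21, 0], "twist": 0}, {"grip": 0.55, "linear": [0.15, 0.015, -0.09], "twist": 0.064}, {"grip": 0.55, "linear": [0.162, 0.015, -0.07], "twist": 0.064}, {"grip": 0.55, "linear": [0.17, 0.015, -0.05], "twist": 0.064}])

```text
clock: 7.85
eef_pos: [0.4968, 0.066, 0.1875]
tool_rot: [0.345, -0.618, 0.62, -0.339]
ft_force: [-1.0, -0.7, 0.8]
grip_width: 0.0382
```

move_arm(increments=[{"grip": 0.55, "linear": [0.175, 0.015, -0.028], "twist": 0.064}, {"grip": 0.55, "linear": [0.177, 0.015, -0.005], "twist": 0.064}, {"grip": 0.55, "linear": [0.176, 0.015, 0.017], "twist": 0.064}, {"grip": 0.55, "linear": [0.172, 0.015, 0.04], "twist": 0.064}, {"grip": 0.55, "linear": [0, 0, 0], "twist": 0}])

```text
clock: 8.35
eef_pos: [0.3903, -0.0505, 0.1799]
tool_rot: [0.161, -0.687, 0.692, -0.155]
ft_force: [0.7, -0.4, 1.0]
grip_width: 0.0386
```

Run:
```python
from h import *
o=bot.get_obs()
plan([(*w([-.128,-.092]),.098,-1.042)])
im,d,K,T=cam("top")
hsv=cv2.cvtColor(im,cv2.COLOR_BGR2HSV);m=cv2.inRange(hsv,(30,60,120),(50,255,255))
for c in cv2.findContours(m,0,2)[0]:
    if cv2.contourArea(c)>120:
        (u,v),r=cv2.minEnclosingCircle(c);print(int(u),int(v),int(r),own(ray(u,v,.114,K,T)).round(3))
```

```text
at [ 0.3903 -0.0505  0.1799 -1.1198] own [-0.143  -0.1051]
1 [-0.049, 0.205, -0.006] -0.0195
2 [-0.05, 0.205, -0.004] -0.0195
277 263 12 [-0.089 -0.065]
205 254 9 [-0.091  0.081]
160 206 9 [-0.006  0.186]
277 176 12 [ 0.085 -0.042]
293 106 11 [ 0.235 -0.056]
255 92 9 [0.255 0.027]
292 84 9 [ 0.282 -0.048]
```

move_arm(increments=[{"grip": 0.55, "linear": [-0.025, 0.205, -0.006], "twist": -0.02}, {"grip": 0.55, "linear": [-0.025, 0.205, -0.004], "twist": -0.02}, {"grip": 0.55, "linear": [0, 0, 0], "twist": 0}, {"grip": 0.55, "linear": [-0.1, 0, 0], "twist": 0}, {"grip": 0.55, "linear": [-0.12, 0, 0], "twist": 0}])

```text
clock: 8.9
eef_pos: [0.4402, -0.0235, 0.1022]
tool_rot: [0.184, -0.679, 0.686, -0.185]
ft_force: [1.1, -0.5, 0.0]
grip_width: 0.0391
```

Run:
```python
from h import *
plan([(*w([-.022,-.007]),.097,-1.042)])
```

```text
at [ 0.4402 -0.0235  0.1022 -1.0432] own [-0.0974 -0.0712]
1 [-0.165, 0.009, -0.006] -0.0002
2 [-0.165, 0.009, -0.006] -0.0002
3 [-0.165, 0.009, -0.005] -0.0002
```

move_arm(increments=[{"grip": 0.55, "linear": [-0.12, 0.01, -0.005], "twist": 0}, {"grip": 0.55, "linear": [-0.12, 0.01, -0.005], "twist": 0}, {"grip": 0.55, "linear": [-0.12, 0, -0.005], "twist": 0}, {"grip": 0.55, "linear": [-0.11, 0, 0], "twist": 0}, {"grip": 0.55, "linear": [0, 0, 0], "twist": 0}])

```text
clock: 9.4
eef_pos: [0.5302, 0.0305, 0.1087]
tool_rot: [0.18, -0.678, 0.687, -0.188]
ft_force: [-0.3, -0.5, 0.0]
grip_width: 0.0384
```

Run:
```python
from h import *
o=bot.get_obs();print(o["ft_force"]);p=o["eef_pos"]
im,d,K,T=cam("wrist");cv2.imwrite("pics/w4.png",im)
hsv=cv2.cvtColor(im,cv2.COLOR_BGR2HSV);m=cv2.inRange(hsv,(30,60,120),(50,255,255))
for c in cv2.findContours(m,0,2)[0]:
    if cv2.contourArea(c)>600:
        (u,v),r=cv2.minEnclosingCircle(c);print(int(u),int(v),int(r),own(ray(u,v,.114,K,T)).round(3))
plan([(*w([-.05,-.03]),.17,-.9),(*w([0,-.04]),.17,-.143),(*w([0,-.04]),.098,-.143),(*w([0,.155]),.098,-.143)])
```

```text
[-0.34097056 -0.54517425  0.04446676]
483 164 52 [ 0.088 -0.043]
483 163 61 [ 0.088 -0.043]
27 3 24 [0.019 0.144]
at [ 0.5289  0.0299  0.1085 -1.0457] own [-0.0173 -0.0057]
1 [0.102, -0.154, -0.003] -0.0364
2 [0.101, -0.154, -0.01] -0.0364
3 [-0.023, -0.0, 0.036] -0.0631
4 [-0.018, -0.0, 0.039] -0.0631
5 [-0.013, -0.0, 0.041] -0.0631
6 [-0.008, -0.0, 0.042] -0.0631
7 [-0.002, -0.0, 0.042] -0.0631
8 [0.003, -0.0, 0.042] -0.0631
9 [0.0, 0.18, -0.0] -0.0
10 [0.0, 0.18, -0.0] -0.0
11 [-0.195, 0.0, 0.0] -0.0
12 [-0.195, 0.0, 0.0] -0.0
13 [-0.195, 0.0, 0.0] -0.0
14 [-0.195, 0.0, 0.0] -0.0
15 [-0.195, 0.0, 0.0] -0.0
```

View pics/w4.png

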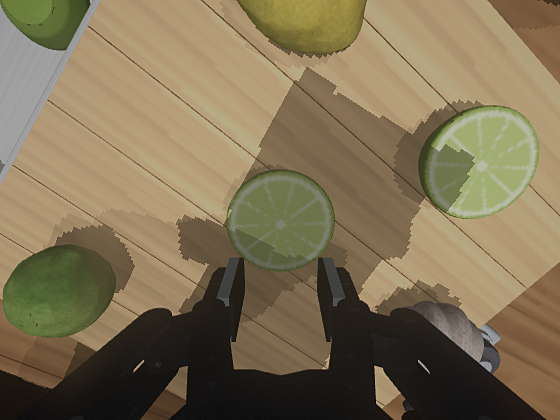

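Half b is caged ahead of the pads at (281,220), now mid-lane at about own (0.004, 0.012). The lime, lemon and garlic have not moved. I'll lift, turn and push b straight to the tray.

move_arm(increments=[{"grip": 0.55, "linear": [0.102, -0.155, 0], "twist": -0.036}, {"grip": 0.55, "linear": [0.1, -0.155, -0.01], "twist": -0.036}, {"grip": 0.55, "linear": [-0.023, 0, 0.036], "twist": -0.063}, {"grip": 0.55, "linear": [-0.02, 0, 0.04], "twist": -0.063}, {"grip": 0.55, "linear": [-0.013, 0, 0.042], "twist": -0.063}])

```text
clock: 9.95
eef_pos: [0.5113, -0.0001, 0.1777]
tool_rot: [0.358, -0.604, 0.615, -0.36]
ft_force: [0.0, -0.0, -0.5]
grip_width: 0.0381
```

move_arm(increments=[{"grip": 0.55, "linear": [-0.008, 0, 0.045], "twist": -0.063}, {"grip": 0.55, "linear": [-0.002, 0, 0.045], "twist": -0.063}, {"grip": 0.55, "linear": [0, 0, 0.045], "twist": -0.063}, {"grip": 0.55, "linear": [0, 0, 0], "twist": 0}, {"grip": 0.55, "linear": [0, 0, 0], "twist": 0}])

```text
clock: 10.45
eef_pos: [0.5335, -0.0115, 0.1837]
tool_rot: [0.47, -0.524, 0.535, -0.468]
ft_force: [0.4, 0.6, 0.2]
grip_width: 0.0384
```

Run:
```python
from h import *
im,d,K,T=cam("wrist")
hsv=cv2.cvtColor(im,cv2.COLOR_BGR2HSV);m=cv2.inRange(hsv,(30,60,70),(50,255,255))
for c in cv2.findContours(m,0,2)[0]:
    if cv2.contourArea(c)>600:
        (u,v),r=cv2.minEnclosingCircle(c);print(int(u),int(v),int(r),own(ray(u,v,.114,K,T)).round(3))
plan([(*w([.004,-.035]),.097,-.143)])
```

```text
554 216 22 [ 0.199 -0.039]
403 215 36 [ 0.086 -0.041]
300 139 39 [0.007 0.013]
140 26 45 [-0.092  0.078]
at [ 0.5336 -0.0115  0.1837 -0.1201] own [-0.0068 -0.046 ]
1 [-0.027, 0.217, 0.028] 0.0057
2 [-0.027, 0.217, 0.027] 0.0057
```

move_arm(increments=[{"grip": 0.55, "linear": [-0.02, 0.215, 0.035], "twist": 0.006}, {"grip": 0.55, "linear": [-0.02, 0.21, 0.035], "twist": 0.006}, {"grip": 0.55, "linear": [0, 0, 0], "twist": 0}, {"grip": 0.55, "linear": [-0.12, 0.01, 0], "twist": 0}, {"grip": 0.55, "linear": [-0.13, 0.01, 0], "twist": 0}])

```text
clock: 11.0
eef_pos: [0.5557, 0.0407, 0.0972]
tool_rot: [0.459, -0.531, 0.545, -0.459]
ft_force: [0.1, -0.0, 0.0]
grip_width: 0.0383
```

Run:
```python
from h import *
plan([(*w([.004,.158]),.099,-.143)])
```

```text
at [ 0.5557  0.0407  0.0972 -0.159 ] own [0.0077 0.0089]
1 [-0.186, -0.002, -0.008] -0.002
2 [-0.186, -0.002, -0.007] -0.002
3 [-0.186, -0.002, -0.006] -0.002
4 [-0.186, -0.002, -0.005] -0.002
```

move_arm(increments=[{"grip": 0.55, "linear": [-0.14, 0, -0.006], "twist": -0.002}, {"grip": 0.55, "linear": [-0.15, 0.005, -0.006], "twist": -0.002}, {"grip": 0.55, "linear": [-0.15, 0.005, -0.005], "twist": -0.002}, {"grip": 0.55, "linear": [-0.15, 0.005, -0.005], "twist": 0}, {"grip": 0.55, "linear": [-0.14, 0, 0], "twist": 0}])

```text
clock: 11.5
eef_pos: [0.5739, 0.1893, 0.1026]
tool_rot: [0.459, -0.529, 0.545, -0.461]
ft_force: [0.3, -0.2, 0.3]
grip_width: 0.0386
```

Run:
```python
from h import *
o=bot.get_obs();print(own(o["eef_pos"]),o["eef_pos"],o["ft_force"])
im,d,K,T=cam("wrist");cv2.imwrite("pics/w5.png",cv2.resize(im,None,fx=.6,fy=.6))
c=np.array([.086,-.042]);t=np.array([-.002,.012]);u=(t-c)/np.linalg.norm(t-c)
ang=np.arctan2(u[1],u[0])+B["yaw"]-np.pi/2; print("phi",ang)
st=c-u*.05; en=t-u*.028
print("st",st,"en",en, w(st),np.hypot(*w(st)))
plan([(*w([0,.12]),.19,-.143),(*w([.04,.02]),.2,.3),(*w(st),.18,ang)])
```

```text
[0.00442978 0.15853746] [0.57385533 0.18933247 0.10258831] [ 0.28041197 -0.23060231  0.34642602]
phi 0.8771043895315147
st [ 0.12861614 -0.06815081] en [ 0.02186504 -0.00264445] [ 0.66439397 -0.05276788] 0.6664861532613849
at [ 0.5749  0.1941  0.1031 -0.151 ] own [0.0048 0.1634]
1 [0.072, -0.145, -0.007] -0.0013
2 [0.072, -0.145, -0.008] -0.0013
3 [0.072, -0.145, -0.008] -0.0013
4 [0.125, -0.013, 0.05] -0.0554
5 [0.13, -0.013, 0.036] -0.0554
6 [0.133, -0.013, 0.021] -0.0554
7 [0.134, -0.013, 0.006] -0.0554
8 [0.147, 0.025, 0.053] -0.0721
9 [0.153, 0.025, 0.031] -0.0721
10 [0.156, 0.025, 0.009] -0.0721
11 [0.156, 0.025, -0.014] -0.0721
```

View pics/w5.png

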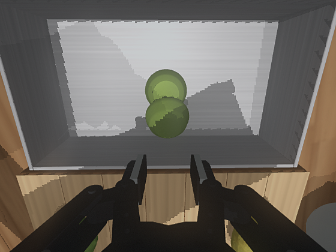

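Both halves a and b are in the tray, at (165,88) and (167,117). Now half c.

move_arm(increments=[{"grip": 0.55, "linear": [0.07, -0.15, 0], "twist": 0}, {"grip": 0.55, "linear": [0.07, -0.15, 0], "twist": 0}, {"grip": 0.55, "linear": [0.07, -0.15, 0], "twist": 0}, {"grip": 0.55, "linear": [0.125, -0.013, 0.05], "twist": -0.055}, {"grip": 0.55, "linear": [0.13, -0.013, 0.036], "twist": -0.055}])

```text
clock: 12.05
eef_pos: [0.5758, 0.1042, 0.2118]
tool_rot: [-0.518, 0.47, -0.487, 0.523]
ft_force: [0.5, 0.4, -0.4]
grip_width: 0.0384
```

move_arm(increments=[{"grip": 0.55, "linear": [0.133, -0.013, 0.02], "twist": -0.055}, {"grip": 0.55, "linear": [0.134, -0.013, 0.006], "twist": -0.055}, {"grip": 0.55, "linear": [0.147, 0.01, 0.053], "twist": -0.072}, {"grip": 0.55, "linear": [0.153, 0.01, 0.03], "twist": -0.072}, {"grip": 0.55, "linear": [0.156, 0.01, 0.01], "twist": -0.072}])

```text
clock: 12.55
eef_pos: [0.6447, -0.0276, 0.2297]
tool_rot: [-0.648, 0.266, -0.291, 0.651]
ft_force: [0.1, -0.4, 0.3]
grip_width: 0.0388
```

Run:
```python
from h import *
plan([(*w([.129,-.068]),.18,.877),(*w([.129,-.068]),.098,.877)])
```

```text
at [ 0.6447 -0.0276  0.2297  0.7603] own [ 0.1056 -0.046 ]
1 [0.08, 0.124, -0.007] -0.0292
2 [0.079, 0.124, -0.012] -0.0292
3 [0.0, 0.205, 0.0] -0.0
4 [0.0, 0.205, 0.0] -0.0
```

move_arm(increments=[{"grip": 0.55, "linear": [0.085, 0.1, -0.007], "twist": -0.029}, {"grip": 0.55, "linear": [0.085, 0.1, -0.012], "twist": -0.029}, {"grip": 0.55, "linear": [0, 0.15, 0], "twist": 0}, {"grip": 0.55, "linear": [0, 0, 0], "twist": 0}, {"grip": 0.55, "linear": [0, 0, 0], "twist": 0}])

```text
clock: 13.05
eef_pos: [0.6707, -0.0624, 0.1707]
tool_rot: [-0.663, 0.226, -0.258, 0.666]
ft_force: [-0.2, -0.0, 0.1]
grip_width: 0.0383
```

Run:
```python
from h import *
im,d,K,T=cam("wrist")
hsv=cv2.cvtColor(im,cv2.COLOR_BGR2HSV);m=cv2.inRange(hsv,(30,60,70),(50,255,255))
for c in cv2.findContours(m,0,2)[0]:
    if cv2.contourArea(c)>600:
        (u,v),r=cv2.minEnclosingCircle(c);print(int(u),int(v),int(r),own(ray(u,v,.114,K,T)).round(3))
print(R.from_quat(bot.get_obs()["tool_rot"]).as_matrix().round(3))
plan([(*w([.130,-.069]),.098,.877),(*w([.0219,-.0026]),.1,.877)])
```

```text
383 282 35 [ 0.22  -0.036]
460 262 31 [0.234 0.02 ]
283 135 42 [ 0.085 -0.043]
[[ 0.765  0.044  0.642]
 [-0.643 -0.012  0.766]
 [ 0.041 -0.999  0.019]]
at [ 0.6704 -0.0622  0.1704  0.873 ] own [ 0.1359 -0.0767]
1 [-0.023, 0.181, 0.009] -0.001
2 [-0.023, 0.181, 0.009] -0.001
3 [-0.211, -0.003, 0.0] -0.0
4 [-0.211, -0.003, 0.0] -0.0
5 [-0.211, -0.003, 0.0] -0.0
```

move_arm(increments=[{"grip": 0.55, "linear": [-0.01, 0.18, 0.008], "twist": 0}, {"grip": 0.55, "linear": [-0.01, 0.175, 0.008], "twist": 0}, {"grip": 0.55, "linear": [0, 0, 0], "twist": 0}, {"grip": 0.55, "linear": [-0.1, -0.003, 0], "twist": 0}, {"grip": 0.55, "linear": [-0.12, -0.003, 0], "twist": 0}])

```text
clock: 13.6
eef_pos: [0.6453, -0.0296, 0.1115]
tool_rot: [-0.661, 0.219, -0.265, 0.667]
ft_force: [1.2, -0.3, 1.0]
grip_width: 0.0387
```

Run:
```python
from h import *
print(bot.get_obs()["ft_force"])
plan([(*w([.0219,-.0026]),.1,.877)])
```

```text
[ 1.17279643 -0.34047792  1.01807709]
at [ 0.6453 -0.0296  0.1115  0.8719] own [ 0.1064 -0.048 ]
1 [-0.16, 0.019, -0.01] -0.0008
2 [-0.16, 0.019, -0.01] -0.0008
3 [-0.16, 0.019, -0.01] -0.0008
```

The tool is too high at 111 mm, so I'll back off, lower and push again.

move_arm(increments=[{"grip": 0.55, "linear": [0.13, -0.02, 0], "twist": 0}, {"grip": 0.55, "linear": [0.0, 0.07, 0], "twist": 0}, {"grip": 0.55, "linear": [0, 0.03, 0], "twist": 0}, {"grip": 0.55, "linear": [0, 0, 0], "twist": 0}, {"grip": 0.55, "linear": [0, 0, 0], "twist": 0}])

```text
clock: 14.1
eef_pos: [0.6641, -0.0428, 0.1068]
tool_rot: [-0.661, 0.217, -0.265, 0.668]
ft_force: [0.4, 0.6, -0.2]
grip_width: 0.0386
```

Run:
```python
from h import *
print(bot.get_obs()["ft_force"])
im,d,K,T=cam("wrist")
hsv=cv2.cvtColor(im,cv2.COLOR_BGR2HSV);m=cv2.inRange(hsv,(30,60,70),(50,255,255))
for c in cv2.findContours(m,0,2)[0]:
    if cv2.contourArea(c)>600:
        (u,v),r=cv2.minEnclosingCircle(c);print(int(u),int(v),int(r),own(ray(u,v,.114,K,T)).round(3))
plan([(*w([.0219,-.0026]),.099,.877)])
```

```text
[ 0.43285269  0.5945326  -0.22263581]
489 330 37 [0.221 0.021]
275 166 59 [ 0.076 -0.031]
at [ 0.6643 -0.0429  0.107   0.8769] own [ 0.1272 -0.0583]
1 [-0.198, 0.013, -0.013] -0.0
2 [-0.198, 0.013, -0.013] -0.0
3 [-0.198, 0.013, -0.013] -0.0
```

move_arm(increments=[{"grip": 0.55, "linear": [0, 0.05, 0], "twist": 0}, {"grip": 0.55, "linear": [0, 0.03, 0], "twist": 0}, {"grip": 0.55, "linear": [-0.08, 0.01, 0], "twist": 0}, {"grip": 0.55, "linear": [-0.12, 0, 0], "twist": 0}, {"grip": 0.55, "linear": [-0.12, 0, 0], "twist": 0}])

```text
clock: 14.65
eef_pos: [0.6285, -0.0078, 0.0901]
tool_rot: [-0.66, 0.208, -0.277, 0.667]
ft_force: [2.9, -3.7, 6.3]
grip_width: 0.0386
```

Run:
```python
from h import *
print(bot.get_obs()["ft_force"])
c=own(bot.get_obs()["eef_pos"])
plan([(*w([.025,-.004]),.099,.877)])
```

```text
[ 2.85126836 -3.7456227   6.27434955]
at [ 0.6285 -0.0078  0.0901  0.8722] own [ 0.0866 -0.0288]
1 [-0.164, -0.022, -0.029] -0.0012
2 [-0.164, -0.022, -0.028] -0.0012
```

move_arm(increments=[{"grip": 0.55, "linear": [-0.1, -0.04, -0.019], "twist": 0}, {"grip": 0.55, "linear": [-0.11, -0.02, -0.019], "twist": 0}, {"grip": 0.55, "linear": [-0.11, -0.01, -0.019], "twist": 0}, {"grip": 0.55, "linear": [0, 0, 0], "twist": 0}, {"grip": 0.55, "linear": [0, 0, 0], "twist": 0}])

```text
clock: 15.15
eef_pos: [0.5681, 0.027, 0.097]
tool_rot: [-0.66, 0.207, -0.277, 0.667]
ft_force: [1.6, 0.2, -0.2]
grip_width: 0.0386
```

```bash
cat > look.py <<'E'
from h import *
im,d,K,T=cam("wrist"); cv2.imwrite("pics/last.png",cv2.resize(im,None,fx=.7,fy=.7))
hsv=cv2.cvtColor(im,cv2.COLOR_BGR2HSV);m=cv2.inRange(hsv,(30,60,70),(50,255,255))
for c in cv2.findContours(m,0,2)[0]:
    if cv2.contourArea(c)>600:
        (u,v),r=cv2.minEnclosingCircle(c);print(int(u),int(v),int(r),own(ray(u,v,.114,K,T)).round(3))
print(R.from_quat(bot.get_obs()["tool_rot"]).as_matrix().round(3),bot.get_obs()["ft_force"])
E
python3 look.py; python3 -c "
from h import *
plan([(*w([.05,-.03]),.17,.8),(*w([0,-.04]),.17,-.143)])"
```

```text
276 223 60 [-0.01   0.013]
537 38 44 [-0.022  0.127]
[[ 0.761  0.095  0.642]
 [-0.642 -0.025  0.766]
 [ 0.088 -0.995  0.042]] [-0.41407116 -0.12290761  0.14112319]
at [0.568  0.0269 0.0968 0.8735] own [ 0.0218 -0.003 ]
1 [0.095, -0.183, -0.02] 0.0184
2 [0.096, -0.183, -0.017] 0.0184
3 [-0.025, 0.0, -0.027] 0.0674
4 [-0.021, 0.0, -0.03] 0.0674
5 [-0.017, 0.0, -0.032] 0.0674
6 [-0.012, 0.0, -0.034] 0.0674
7 [-0.007, 0.0, -0.036] 0.0674
8 [-0.003, 0.0, -0.036] 0.0674
9 [0.002, 0.0, -0.036] 0.0674
```

View pics/last.png

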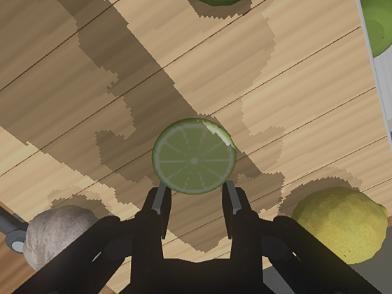

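Half c is caged at own (-0.01, 0.013). The tool has picked up about a 5° tilt, so I'll have the planner use the true tool axes.

```bash
cat >> h.py <<'E'
def plan(wps):
    o=bot.get_obs(); c=np.r_[o["eef_pos"],phi_now(o)]; M=R.from_quat(o["tool_rot"])
    print("at",c.round(4),"own",own(c).round(4)); n=0
    for q in wps:
        q=np.array(q,float); k=int(max(1,np.ceil(np.linalg.norm(q[:3]-c[:3])/.048-.01),np.ceil(abs(q[3]-c[3])/.145-.01)))
        s=(q-c)/k
        for i in range(k):
            n+=1; print(n,(M.inv().apply(s[:3])/.2).round(3).tolist(),round(-s[3]/2,4)); c=c+s; M=M*R.from_rotvec([0,-s[3],0])
E
python3 -c "
from h import *
plan([(*w([.045,-.03]),.17,.8),(*w([-.01,-.04]),.17,-.143)])"
```

```text
at [0.568  0.0269 0.0968 0.8735] own [ 0.0218 -0.003 ]
1 [0.101, -0.176, -0.019] 0.0184
2 [0.101, -0.176, -0.015] 0.0184
3 [-0.027, -0.004, -0.029] 0.0674
4 [-0.023, -0.004, -0.032] 0.0674
5 [-0.019, -0.004, -0.035] 0.0674
6 [-0.014, -0.004, -0.037] 0.0674
7 [-0.009, -0.004, -0.039] 0.0674
8 [-0.003, -0.004, -0.04] 0.0674
9 [0.002, -0.004, -0.04] 0.0674
```

move_arm(increments=[{"grip": 0.55, "linear": [0.1, -0.176, -0.02], "twist": 0.018}, {"grip": 0.55, "linear": [0.1, -0.176, -0.015], "twist": 0.018}, {"grip": 0.55, "linear": [-0.027, -0.004, -0.03], "twist": 0.067}, {"grip": 0.55, "linear": [-0.023, -0.004, -0.032], "twist": 0.067}, {"grip": 0.55, "linear": [-0.02, -0.004, -0.035], "twist": 0.067}])

```text
clock: 15.7
eef_pos: [0.5676, -0.0079, 0.1709]
tool_rot: [-0.573, 0.364, -0.43, 0.595]
ft_force: [-0.8, 0.5, 0.5]
grip_width: 0.0382
```

move_arm(increments=[{"grip": 0.55, "linear": [-0.014, 0, -0.037], "twist": 0.067}, {"grip": 0.55, "linear": [-0.01, 0, -0.04], "twist": 0.067}, {"grip": 0.55, "linear": [-0.003, 0, -0.04], "twist": 0.067}, {"grip": 0.55, "linear": [0, 0, -0.04], "twist": 0.067}, {"grip": 0.55, "linear": [0, 0, 0], "twist": 0}])

```text
clock: 16.2
eef_pos: [0.5389, -0.0118, 0.167]
tool_rot: [0.43, -0.515, 0.573, -0.47]
ft_force: [0.9, 0.2, -0.4]
grip_width: 0.0385
```

```bash
python3 look.py; python3 -c "
from h import *
plan([(*w([-.008,-.038]),.098,-.143),(*w([-.004,.158]),.1,-.143)])"
```

```text
546 196 26 [ 0.2   -0.036]
547 155 18 [ 0.193 -0.006]
256 143 42 [-0.007  0.013]
87 29 55 [-0.092  0.078]
[[-0.185  0.098  0.978]
 [-0.983 -0.028 -0.183]
 [ 0.01  -0.995  0.101]] [-0.44236521 -0.30902985 -1.15696913]
at [ 0.5396 -0.0118  0.1672 -0.1853] own [-0.0007 -0.0454]
1 [-0.019, 0.17, -0.036] -0.0106
2 [-0.02, 0.17, -0.036] -0.0106
3 [-0.196, -0.004, 0.004] 0.0
4 [-0.196, -0.004, 0.004] 0.0
5 [-0.196, -0.004, 0.004] 0.0
6 [-0.196, -0.004, 0.004] 0.0
7 [-0.196, -0.004, 0.004] 0.0
```

move_arm(increments=[{"grip": 0.55, "linear": [-0.015, 0.175, -0.036], "twist": -0.01}, {"grip": 0.55, "linear": [-0.015, 0.175, -0.03], "twist": -0.01}, {"grip": 0.55, "linear": [0, 0, 0], "twist": 0}, {"grip": 0.55, "linear": [-0.12, 0, 0], "twist": 0}, {"grip": 0.55, "linear": [-0.13, 0, 0], "twist": 0}])

```text
clock: 16.75
eef_pos: [0.5484, 0.0405, 0.0966]
tool_rot: [0.442, -0.501, 0.566, -0.484]
ft_force: [0.8, -0.2, 0.4]
grip_width: 0.0385
```

```bash
python3 -c "
from h import *
plan([(*w([-.003,.16]),.1,-.143)]);print(bot.get_obs()['ft_force'])"
```

```text
at [ 0.5484  0.0405  0.0966 -0.1401] own [0.0005 0.0076]
1 [-0.19, -0.008, -0.003] 0.0004
2 [-0.19, -0.008, -0.003] 0.0004
3 [-0.19, -0.008, -0.004] 0.0004
4 [-0.19, -0.008, -0.004] 0.0004
[ 0.7760917  -0.1856859   0.35797826]
```

move_arm(increments=[{"grip": 0.55, "linear": [-0.15, -0.005, -0.003], "twist": 0}, {"grip": 0.55, "linear": [-0.15, -0.005, -0.003], "twist": 0}, {"grip": 0.55, "linear": [-0.15, -0.005, -0.003], "twist": 0}, {"grip": 0.55, "linear": [-0.15, -0.005, -0.003], "twist": 0}, {"grip": 0.55, "linear": [-0.15, 0, 0], "twist": 0}])

```text
clock: 17.25
eef_pos: [0.5756, 0.194, 0.1069]
tool_rot: [0.439, -0.497, 0.567, -0.487]
ft_force: [0.7, 0.5, 0.2]
grip_width: 0.0388
```

```bash
python3 look.py; python3 -c "
from h import *
plan([(*w([-.003,.13]),.2,-.143),(.45,-.10,.25,-.143),(.3,-.3,.25,-.143)])"
```

```text
270 222 41 [0.    0.193]
269 176 55 [0.    0.215]
[[-0.135  0.119  0.984]
 [-0.991 -0.025 -0.132]
 [ 0.009 -0.993  0.121]] [2.90311927 2.48593171 0.551225  ]
at [ 0.577   0.1992  0.1074 -0.1339] own [0.0061 0.1688]
1 [0.066, -0.155, 0.003] 0.0015
2 [0.066, -0.155, 0.003] 0.0015
3 [0.066, -0.155, 0.003] 0.0015
4 [0.197, -0.04, -0.048] 0.0
5 [0.197, -0.04, -0.048] 0.0
6 [0.197, -0.04, -0.048] 0.0
7 [0.197, -0.04, -0.048] 0.0
8 [0.197, -0.04, -0.048] 0.0
9 [0.197, -0.04, -0.048] 0.0
10 [0.197, -0.04, -0.048] 0.0
11 [0.183, -0.011, -0.099] 0.0
12 [0.183, -0.011, -0.099] 0.0
13 [0.183, -0.011, -0.099] 0.0
14 [0.183, -0.011, -0.099] 0.0
15 [0.183, -0.011, -0.099] 0.0
16 [0.183, -0.011, -0.099] 0.0
```

View pics/last.png

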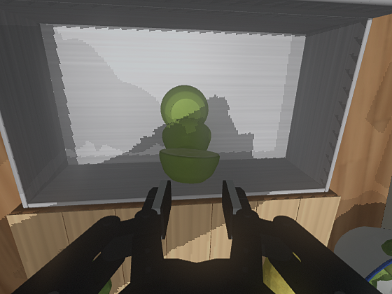

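All three halves are over the edge and inside the tray, lined up at about x=185 with c nearest the block. I'll retreat and check.

move_arm(increments=[{"grip": 0.55, "linear": [0.02, -0.16, 0], "twist": 0}, {"grip": 0.55, "linear": [0.066, -0.16, 0], "twist": 0}, {"grip": 0.55, "linear": [0.066, -0.16, 0], "twist": 0}, {"grip": 0.55, "linear": [0.197, -0.04, -0.048], "twist": 0}, {"grip": 0.55, "linear": [0.197, -0.04, -0.048], "twist": 0}])

```text
clock: 17.8
eef_pos: [0.5365, 0.1008, 0.2268]
tool_rot: [0.441, -0.491, 0.563, -0.498]
ft_force: [1.2, -0.6, -1.1]
grip_width: 0.0384
```

move_arm(increments=[{"grip": 0.55, "linear": [0.197, -0.04, -0.048], "twist": 0}, {"grip": 0.55, "linear": [0.197, -0.04, -0.048], "twist": 0}, {"grip": 0.55, "linear": [0.197, -0.04, -0.048], "twist": 0}, {"grip": 0.55, "linear": [0.197, -0.04, -0.048], "twist": 0}, {"grip": 0.55, "linear": [0.197, -0.04, -0.048], "twist": 0}])

```text
clock: 18.3
eef_pos: [0.4638, -0.0968, 0.274]
tool_rot: [0.439, -0.484, 0.565, -0.504]
ft_force: [0.4, -1.1, -0.3]
grip_width: 0.0384
```

move_arm(increments=[{"grip": 0.55, "linear": [0.183, -0.01, -0.1], "twist": 0}, {"grip": 0.55, "linear": [0.183, -0.01, -0.1], "twist": 0}, {"grip": 0.55, "linear": [0.183, -0.01, -0.1], "twist": 0}, {"grip": 0.55, "linear": [0.183, -0.01, -0.1], "twist": 0}, {"grip": 0.55, "linear": [0, 0, 0], "twist": 0}])

```text
clock: 18.8
eef_pos: [0.3666, -0.2471, 0.2834]
tool_rot: [0.437, -0.477, 0.572, -0.505]
ft_force: [0.3, 1.1, 0.8]
grip_width: 0.0387
```

Run:
```python
from h import *
im,d,K,T=cam("top");P=cloud(d,K,T);O=(P[...,:2]-B["ctr"])@B["Rb"]
m=(abs(P[...,2]-.125)<.008)&(np.hypot(P[...,0]-.451,P[...,1]+.14)<.05)
print("post",m.sum(),own(np.median(P[m],0)) if m.any() else 0)
m=(abs(P[...,2]-.085)<.003)&(O[...,1]>.135)&(O[...,1]<.2)&(abs(O[...,0])<.1);print("near rim",np.percentile(O[m][:,1],[5,50,95]))
g=cv2.inRange(cv2.cvtColor(im,cv2.COLOR_BGR2HSV),(28,80,40),(50,255,255))>0
m=g&(O[...,1]>.13)&(O[...,1]<.3)&(abs(O[...,0])<.14); print("in tray z max",P[m][:,2].max(),"y",O[m][:,1].min(),O[m][:,1].max())
for n,u,v in [("lemon",222,166),("lime",206,254),("garlic",301,223)]: print(n,P[v,u].round(3))
a=cv2.resize(im[110:310,80:400],None,fx=2,fy=2);s,_,_,_=cam("side");cv2.imwrite("pics/fin.png",np.hstack([cv2.resize(a,(440,275)),cv2.resize(s[120:400,100:420],(314,275))]))
```

```text
post 65 [-0.07306342 -0.18464534]
near rim [0.13639156 0.14147996 0.14443382]
in tray z max 0.07715346420760749 y 0.14998158385491084 0.23168638268754044
lemon [0.643 0.09  0.142]
lime [0.468 0.122 0.14 ]
garlic [ 0.528 -0.066  0.137]
```

View pics/fin.png

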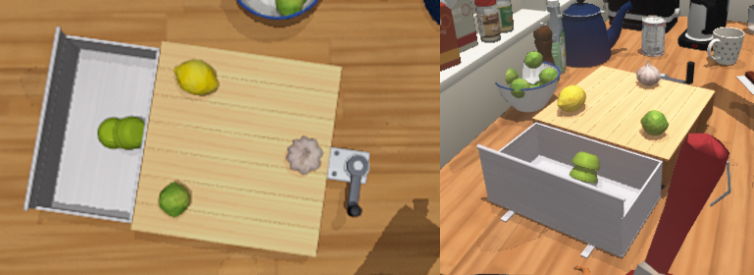

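```bash
python3 -c "
from h import *
print(bot.job_done())"
```

```text
the job is handed in; nothing more can be done
None
```

The job is done and handed in at about 19 s of the 69 s limit. I gripped the cam post, swung the lever round to its stop and checked it was home. Then I slid lime halves a, b and c in turn down the middle of the block and over its left edge into the tray, without picking any up.

**Last checks:**
- **Lever:** the post is at own (-73, -185) mm, which is home to within 3 mm.
- **Tray:** its near rim is at own y of about 141 mm, tight against the block.
- **Halves:** all three are in the tray. They lie leaning on one another rather than flat, and the highest point is 77 mm, below the 85 mm rim.
- **Lemon, whole lime and garlic:** depth readings at their spots match those from the start to within about 3 mm.

**What went less well:**
- The first grip on the post was about 8 mm off-centre, so I loosened and regripped it.
- The first push on half c was too high and moved it only about 15 mm, so I backed off, lowered and pushed again.
- On that second push the fingers touched the block top lightly (about 6 N up on the tool, 8 N in all), and the tool ended tilted by about 7°.

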